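Silence the fan and find the case that rattles

TASK

Turn the cooler fan's dial anticlockwise all the way to its off stop, so that the room is quiet and stays so. Then, lifting them clear of the bench and shaking them, find which of the three sealed cases has a loose steel ball rattling in it; put any silent case back upright where it stood, and never hold a silent one out over the green tray. Finish while holding the rattling case still and level in the gripper, centred about 10 cm above the green hand-over tray, touching nothing else; do not put it down or let go, and leave the cheese, the humidity meter and the brush where they are.

Things in the scene. Friction and masses are not known exactly. Their poses are not given: they have to be found in the camera images.
- fan_dial (a joint): Fan speed dial, in rad: 0 is the off stop (fully anticlockwise seen from above); grows clockwise. Starts at 0.6 to 1.6. Friction about 0.04 N m; it stays where it is left.
- fan_dial_grip (a point): On the dial's axis at the height to grip, 77 mm above the bench. The black dial has an upright finger bar along this point's x axis (46 mm long, 14 mm thick along y, from 54 to 84 mm above the bench; a 48 mm disc lies below 54 mm). The point turns with the dial. The grey control box (130 x 120 x 40 mm) is fixed to the bench.
- case_a_center (a point): One of three look-alike sealed cases (120 x 58 mm, 54 mm high; grey body, flush blue lid, white clip on each short end); any of them may rattle. The point is its centre, 27 mm above its underside; stands on a 3 mm mat; x along the 120 mm length, y across the 58 mm, z up. 0.35 to 0.44 kg. The one that rattles holds a loose steel ball (36 mm, 0.19 kg) that rolls 76 mm along the length; in the other two nothing shifts.
- case_b_center (a point): One of three look-alike sealed cases (120 x 58 mm, 54 mm high; grey body, flush blue lid, white clip on each short end); any of them may rattle. The point is its centre, 27 mm above its underside; stands on a 3 mm mat; x along the 120 mm length, y across the 58 mm, z up. 0.35 to 0.44 kg. The one that rattles holds a loose steel ball (36 mm, 0.19 kg) that rolls 76 mm along the length; in the other two nothing shifts.
- case_c_center (a point): One of three look-alike sealed cases (120 x 58 mm, 54 mm high; grey body, flush blue lid, white clip on each short end); any of them may rattle. The point is its centre, 27 mm above its underside; stands on a 3 mm mat; x along the 120 mm length, y across the 58 mm, z up. 0.35 to 0.44 kg. The one that rattles holds a loose steel ball (36 mm, 0.19 kg) that rolls 76 mm along the length; in the other two nothing shifts.
- case_a: Same case as point case_a_center; origin at the centre of its underside.
- case_b: Same case as point case_b_center; origin at the centre of its underside.
- case_c: Same case as point case_c_center; origin at the centre of its underside.
- tray_center (a point): Centre of the green hand-over tray, at the height of its rim, 18 mm above the bench. The tray is fixed, open, 140 mm along its x by 180 mm along its y.
- tray: The same green tray; origin at the centre of its underside.
- cheese: Bystander: pale round cheese, 110 mm across, 70 mm high; origin at the centre of its underside.
- hygrometer: Bystander: white humidity meter, 30 x 90 mm, 60 mm high; origin at the centre of its underside.
- rind_brush: Bystander: brush lying on the bench on the robot's right, about 200 mm long along its x, handle to -x.
There are look-alikes about, which are no part of the job. Leave any orange look-alike of the part that bears fan_dial alone.

How it is judged (in metres and radians):
On the way, in this order (a step that is already met when the one before it is completed fails the run):
1. the fan dial is at its off stop (value of joint fan_dial below 0.08 rad), for 0.2 s.
2. the rattling case is off the bench, gripped, and being shaken, not over the tray (((distance between ball_center and case_a_center below 0.07 m and height (world z) of case_a_center above 0.06 m and contact force between the fingers and case_a above 1 N and horizontal distance between case_a_center and tray_center above 0.06 m and (linear speed of case_a above 0.1 m/s or angular speed of case_a above 0.5 rad/s)) or (distance between ball_center and case_b_center below 0.07 m and height (world z) of case_b_center above 0.06 m and contact force between the fingers and case_b above 1 N and horizontal distance between case_b_center and tray_center above 0.06 m and (linear speed of case_b above 0.1 m/s or angular speed of case_b above 0.5 rad/s)) or (distance between ball_center and case_c_center below 0.07 m and height (world z) of case_c_center above 0.06 m and contact force between the fingers and case_c above 1 N and horizontal distance between case_c_center and tray_center above 0.06 m and (linear speed of case_c above 0.1 m/s or angular speed of case_c above 0.5 rad/s)))), for 0.04 s.
At the end, for the whole second after the job is handed in: Dial within 0.08 rad of off; rattling case gripped, level within 0.2 rad, still, its centre within 50 mm of the tray centre from above and 85 to 250 mm above the bench, not touching the tray; both silent cases upright, released, at rest, within 60 mm of where they stood (value of joint fan_dial below 0.08 rad and ((distance between ball_center and case_a_center below 0.07 m and horizontal distance between case_a_center and tray_center below 0.05 m and height (world z) of case_a_center between 0.085 and 0.25 m and angle between case_a_center's own z axis and vertical below 0.2 rad and linear speed of case_a below 0.05 m/s and contact force between the fingers and case_a above 1 N and contact force between case_a and tray below 0.1 N and distance of each of case_b_center, case_c_center from where it was at the start of the episode below 0.06 m and angle between each of case_b_center, case_c_center's own z axis and vertical below 0.1 rad and linear speed of each of case_b, case_c below 0.03 m/s and contact force between the fingers and case_b below 0.1 N and contact force between the fingers and case_c below 0.1 N) or (distance between ball_center and case_b_center below 0.07 m and horizontal distance between case_b_center and tray_center below 0.05 m and height (world z) of case_b_center between 0.085 and 0.25 m and angle between case_b_center's own z axis and vertical below 0.2 rad and linear speed of case_b below 0.05 m/s and contact force between the fingers and case_b above 1 N and contact force between case_b and tray below 0.1 N and distance of each of case_a_center, case_c_center from where it was at the start of the episode below 0.06 m and angle between each of case_a_center, case_c_center's own z axis and vertical below 0.1 rad and linear speed of each of case_a, case_c below 0.03 m/s and contact force between the fingers and case_a below 0.1 N and contact force between the fingers and case_c below 0.1 N) or (distance between ball_center and case_c_center below 0.07 m and horizontal distance between case_c_center and tray_center below 0.05 m and height (world z) of case_c_center between 0.085 and 0.25 m and angle between case_c_center's own z axis and vertical below 0.2 rad and linear speed of case_c below 0.05 m/s and contact force between the fingers and case_c above 1 N and contact force between case_c and tray below 0.1 N and distance of each of case_a_center, case_b_center from where it was at the start of the episode below 0.06 m and angle between each of case_a_center, case_b_center's own z axis and vertical below 0.1 rad and linear speed of each of case_a, case_b below 0.03 m/s and contact force between the fingers and case_a below 0.1 N and contact force between the fingers and case_b below 0.1 N))); the arm keeps its last pose, push and grip.
It fails at once if a silent case is held out over the tray ((horizontal distance between case_a_center and tray_center below 0.06 m and not (distance between ball_center and case_a_center below 0.07 m)) or (horizontal distance between case_b_center and tray_center below 0.06 m and not (distance between ball_center and case_b_center below 0.07 m)) or (horizontal distance between case_c_center and tray_center below 0.06 m and not (distance between ball_center and case_c_center below 0.07 m))).
It fails at once if the cheese, humidity meter or brush is moved by more than 30 mm (distance of any of cheese, hygrometer, rind_brush from where it was at the start of the episode above 0.03 m).
It also fails if it takes over 72 s, if anything falls off the work surface, if the arm or the gripper's body presses on something with over 40 N, if the wrist force passes 120 N, or if a joint passes its speed limit or range.

ROBOT

A 7-joint arm with a two-finger parallel gripper is mounted at the origin on the work surface. World frame = base frame: x ahead of the robot, y to its left, z up, the work surface at z = 0. Lengths are in mm, angles in degrees, forces in N, time in s.
With the tool pointing down it reaches from about 425 to 875 mm from the base axis. Payload 4.7 kg.
Tool frame: the origin (TCP) lies at the very end of the fingers, on their centre line; the grasp point (between the pads) lies r.hold_point_z behind it (r.hold_point_z is the distance from the TCP to the grasp point, in mm); z points along the fingers, y is the line along which they close (so a half turn about z gives the same grasp; the last joint's range is limited). The gripper opens to 85 mm and grips with 20 to 120 N. Pads are 22 mm wide; open, the fingers measure 114 mm over their backs; the gripper's body (76 mm by 85 mm) begins 54 mm behind the grasp point. The pads swing forward as they close: fully open they stand 13 mm farther back than shut.
Start: joints at [68.646, 18.392, -4.016, 83.108, 1.295, 78.541, -3.26], TCP at [245.18, -602.006, 231.349] pointing down, gripper open.
Joint ranges: [-163.93, 163.93], [-17.29, 119.83], [-79.2, 71.16], [3.27, 140.29], [-89.18, 269.18], [5.43, 117.66], [-154.24, 154.24]. Speed limits (degrees/s): [147.25, 147.25, 180, 180, 180, 180, 180].

INTERFACE

Orientations are given as a 3x3 rotation matrix whose columns are the frame's x, y, z axes.
In Python, from station import telemetry, optics, r, models gives the robot as it stands.
- The arm moves only by the tool step_arm, never from a script. Its arguments are lists of equal length, an entry for each row: "xyz": the shift along the tool's x, y, z in m, a list of three; "dr": the turn, a rotation vector about the tool's x, y, z in rad, a list of three. A call has 1 to 10 rows; each row shifts and turns the commanded pose from where the row before left it, along the tool's axes as they then stand; what a row does not reach is not made up. A row lasts 1/12 s, in which the tool goes at most 41.7 mm and 7.16 degrees, less where a joint would pass 70% of its speed; a pose out of reach is approached as far as the arm can. A call with a gripper value outside its range is refused whole. "fingers" is the closure, from 0 (fully open) to 1 (shut), set as the call begins (left out, the last holds). The fingers move at their own pace and stop on an object; the grip force is fixed at half the most. Time passes only in rows, so rows that do not move let the fingers close. It gives the time, the measured TCP pose, the force, the opening and the grip force at its end, in the units of the state.
- telemetry.get_obs(): the state, without advancing time (a new reading comes with each control period).
- optics.get_image(name): name is "side" or "top"; returns the picture (420x560x3 uint8, blue, green, red); there is no depth.
- optics.get_calibration(name): a dict with "mtx" (3x3 intrinsics, pixels), "dist" ([k1, k2, p1, p2, k3] as OpenCV has them; the pictures are not rectified), "camera_from_world" (4x4, takes a point from world to camera coordinates). Camera axes: x right, y up, looking along -z (the intrinsics and any distortion apply to the point x, -y, -z); pixel columns grow to the right and rows downward; lengths in mm; the calibration is good to about 2 mm. A picture is of the moment at which its call begins. get_calibration takes no time and is no camera call.
- r.hand_in(): hands the job in; it is judged then, once.
Trained networks look in the newest picture that a camera, given by its name, has taken for a name from the list of things; names that differ only in an ending like _2 or _b are one class to them, and where a whole thing is asked for, a point or a joint stands for the part that bears it (a point fixed in the world has none). Each returns a list of dicts, best first, with "p" (0 to 1); they miss things now and then, are a little off and sometimes report something else, mostly with a low value. They report only what shows in the picture. A call takes as long as a camera call. They do not tell look-alikes from the thing itself.
- models.recognise(camera, label): "bbox" ([left, top, width, height] in pixels, round what is visible of it).
- models.masks_of(camera, label): "region" (420x560 bool, what is visible of it) and "bbox" ([left, top, width, height] in pixels, round what is visible of it).
The state is a dict: "clock": time; "joint_positions": joint angles; "joint_velocities": joint speeds; "joint_efforts": joint torques, N m; "position": TCP position; "eef_rot": TCP orientation; "wrist_force": force on the tool from outside, world axes, zero at the start; "ft_torque": the same for the moment, N m; "finger_gap": finger opening in mm; "grip_force": force on a finger pad.
Only numpy, scipy, OpenCV 4.12 (cv2) and the standard library are available. Lean on these libraries where they do the work, as an engineer would, in place of code of your own. Each camera call takes 0.05 s, during which the arm holds its last target. There are 200 camera calls.

## Working session

There is one attempt and no reset: what is moved stays moved. The work goes in short steps, Python scripts to look and compute and a tool call to move; the robot and the scene stay as the last step left them, time stands still between calls to the robot, and variables do not carry over. Pictures are saved under pics/ and viewed, at most 10 in all, crops included, and the job is handed in when it is done.

Besides the shell and the picture viewer there is one more tool, called by a JSON object that holds its "method" and its "body", one argument or row to a line. step_arm: Moves the arm, as the interface text tells. Its arguments: {"type":"object","properties":{"xyz":{"type":"array"},"dr":{"type":"array"},"fingers":{"type":"number"}},"required":["xyz","dr"]}

```bash
mkdir -p pics
cat > h.py <<'E'
import numpy as np, cv2
from station import telemetry, optics, r, models
def ray(cam,u,v):
    c=optics.get_calibration(cam); p=cv2.undistortPoints(np.array([[[u,v]]],float),np.array(c["mtx"]),np.array(c["dist"]))[0,0]
    M=np.array(c["camera_from_world"]); R=M[:3,:3]
    return -R.T@M[:3,3], R.T@np.array([p[0],-p[1],-1.])
def onz(cam,u,v,z):
    o,d=ray(cam,u,v); return o+d*(z-o[2])/d[2]
def proj(cam,P):
    c=optics.get_calibration(cam); M=np.array(c["camera_from_world"]); q=M[:3,:3]@np.array(P,float)+M[:3,3]
    return cv2.projectPoints(np.array([[q[0],-q[1],-q[2]]]),np.zeros(3),np.zeros(3),np.array(c["mtx"]),np.array(c["dist"]))[0][0,0]
E
python3 - <<'E'
from h import *
for c in ("top","side"):
    cv2.imwrite(f"pics/{c}0.png",optics.get_image(c))
    for l in ("fan_dial","case_a","tray","cheese","hygrometer","rind_brush"):
        print(c,l,[(round(d["p"],2),np.round(d["bbox"]).tolist()) for d in models.recognise(c,l)][:5])
    k=optics.get_calibration(c); print(ray(c,280,210))
s=telemetry.get_obs(); print(s, r.hold_point_z)
E
```

```text
top fan_dial [(0.71, [166.0, 269.0, 15.0, 13.0]), (0.58, [372.0, 138.0, 39.0, 41.0]), (0.51, [181.0, 199.0, 18.0, 15.0]), (0.49, [113.0, 205.0, 16.0, 19.0]), (0.33, [364.0, 195.0, 30.0, 44.0])]
top case_a [(0.84, [265.0, 186.0, 21.0, 40.0]), (0.76, [363.0, 197.0, 30.0, 44.0]), (0.74, [318.0, 198.0, 25.0, 42.0])]
top tray [(0.61, [278.0, 130.0, 54.0, 44.0])]
top cheese [(0.82, [373.0, 138.0, 39.0, 38.0]), (0.71, [191.0, 141.0, 32.0, 16.0])]
top hygrometer [(0.57, [196.0, 141.0, 27.0, 17.0])]
top rind_brush [(0.69, [401.0, 241.0, 54.0, 45.0])]
(array([ 262.92754407,   53.99674803, 1256.04781355]), array([ 1.85799267e-01,  8.68670175e-04, -9.82705344e-01]))
side fan_dial [(0.61, [202.0, 152.0, 11.0, 10.0])]
side case_a [(0.6, [279.0, 226.0, 39.0, 31.0]), (0.6, [311.0, 254.0, 25.0, 29.0]), (0.6, [262.0, 201.0, 36.0, 25.0])]
side tray [(0.94, [306.0, 199.0, 34.0, 34.0])]
side cheese [(0.67, [376.0, 230.0, 31.0, 36.0]), (0.45, [317.0, 295.0, 17.0, 56.0])]
side hygrometer [(0.54, [308.0, 195.0, 31.0, 38.0]), (0.47, [281.0, 168.0, 16.0, 18.0]), (0.23, [231.0, 171.0, 12.0, 12.0])]
side rind_b
[... 320 characters left out ...]
2597028,  0.03243477, -0.06518506, -0.05124443, -0.11255635,
       -0.03808847, -0.00480374]), 'joint_efforts': array([-3.57969475e-05, -4.93233705e+01, -3.81056350e-01, -3.14513111e+01,
        1.35310093e-02,  1.27217525e-03, -1.62304661e-05]), 'position': array([ 245.17513987, -601.99846363,  231.35823689]), 'eef_rot': array([[ 9.26130372e-01,  3.77203571e-01,  2.75109619e-06],
       [ 3.77203570e-01, -9.26130368e-01, -8.98423901e-05],
       [-3.13409967e-05,  8.42434895e-05, -9.99999996e-01]]), 'wrist_force': array([ 0.79554188, -0.24490878, -0.49428116]), 'ft_torque': array([-0.03851668, -0.03865787,  0.01533878]), 'grip_force': 0.0, 'finger_gap': 85.5458180919605} 18.700000000000003
```

View pics/top0.png

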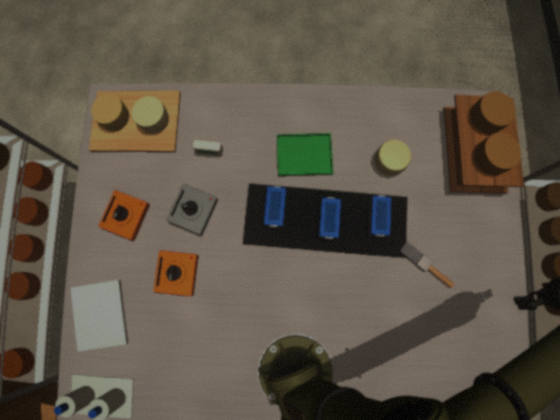

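View pics/side0.png

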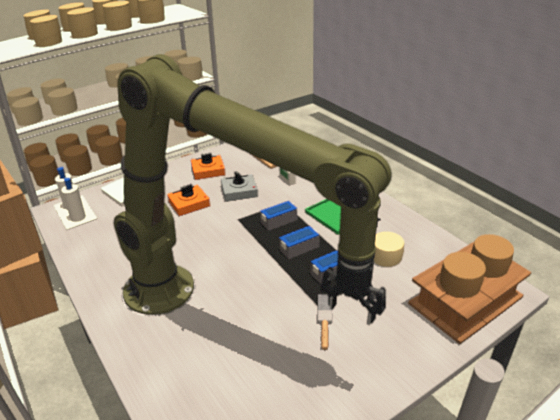

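Pictures: the real dial is on the grey box at top (190,208). The look-alikes are the orange boxes at (123,214) and (176,272). The cases are at (275,206), (330,218) and (381,216), the tray at (305,154), the cheese at (394,156), the meter at (207,147) and the brush at (428,264).

Run:
```python
from h import *
im=optics.get_image("top"); cv2.imwrite("pics/dial.png",cv2.resize(im[180:240,160:220],None,fx=10,fy=10,interpolation=cv2.INTER_CUBIC))
def quad(m,z):
    c,_=max(((x,cv2.contourArea(x)) for x in cv2.findContours(m.astype(np.uint8),0,2)[0]),key=lambda t:t[1])
    W=np.array([onz("top",*p[0],z)[:2] for p in c],np.float32); return cv2.minAreaRect(W)
for l,z in (("case_a",57),("tray",18),("cheese",70),("hygrometer",60),("fan_dial",84)):
    for d in models.masks_of("top",l): print(l,round(d["p"],2),np.round(d["bbox"]),[np.round(x,1) for x in quad(d["region"],z)])
hsv=cv2.cvtColor(im,cv2.COLOR_BGR2HSV)
blue=cv2.inRange(hsv,(100,120,50),(130,255,255)); blue[:, :200]=0; blue[:175]=0;blue[250:]=0
for c in cv2.findContours(blue,0,2)[0]:
    if cv2.contourArea(c)>80: m=np.zeros_like(blue);cv2.drawContours(m,[c],-1,1,-1);print("blue",[np.round(x,1) for x in quad(m,57)])
g=cv2.inRange(hsv,(45,120,40),(75,255,255)); print("green",[np.round(x,1) for x in quad(g,10)])
# dark dial pixels
gr=cv2.cvtColor(im,6)[180:240,160:220]; print(gr[16:42:1,16:44:1])
```

```text
case_a 0.83 [366. 195.  28.  44.] [array([ 480.9, -253.6]), array([ 69.1, 126.4]), np.float64(88.6)]
case_a 0.75 [316. 199.  24.  42.] [array([467.6, -96.1]), array([ 60.1, 127.9]), np.float64(84.7)]
case_a 0.71 [267. 186.  20.  41.] [array([501.6,  71. ]), array([ 57.5, 128.5]), np.float64(86.5)]
tray 0.61 [278. 133.  56.  42.] [array([686.1, -20.8]), array([144.3, 177.6]), np.float64(2.1)]
cheese 0.94 [375. 140.  36.  35.] [array([ 664.4, -296. ]), array([112.1, 121. ]), np.float64(88.1)]
hygrometer 0.72 [193. 141.  28.  15.] [array([685.7, 289.7]), array([98.4, 46.1]), np.float64(84.4)]
fan_dial 0.74 [169. 266.  12.  14.] [array([288.9, 365.5]), array([41.6, 39.1]), np.float64(3.4)]
fan_dial 0.73 [182. 201.  13.  13.] [array([488.3, 331. ]), array([43.3, 50.1]), np.float64(1.2)]
fan_dial 0.59 [400. 242.  53.  42.] [array([ 325.7, -386.7]), array([189.2,  44.1]), np.float64(51.7)]
fan_dial 0.46 [112. 205.  21.  18.] [array([465.1, 542.7]), array([45.3, 45.1]), np.float64(67.7)]
blue [array([471.4, -97.6]), array([ 61.9, 122.4]), np.float64(86.2)]
blue [array([ 479.4, -255.8]), arra
[... 2519 characters left out ...]
 96  95  95  93  92  92  90  81  87  94  88  84  81  79  84  83  91  92
   93  90  93  88  85  91  96  98  96  99]
 [ 94  97  94  94  93  90  91  84  87  88  89  91  91  90  91  94  93  92
   96  89  88  86  91  94  95  98 100  97]
 [ 98  95  93  94  92  92  95  88  89  88  87  89  86  91  89  87  91  86
   86  88  88  89  95  96  99  99  98  98]
 [ 99  99  96  94  97  91  98  98  94  93  92  89  83  81  85  83  83  87
   89  91  93  97  94  96  99  94  96 100]
 [ 98  96  94  94  95  96  98  97  98  96  95  91  92  89  86  87  90  91
   96  94 100  98  99  97 100  99  97  98]
 [ 96  95  96  96  93  94  99  94  95  98  95  96  97  93  97  95  95  97
  100  99  99  98  99  99  99  98  98  96]]
```

View pics/dial.png

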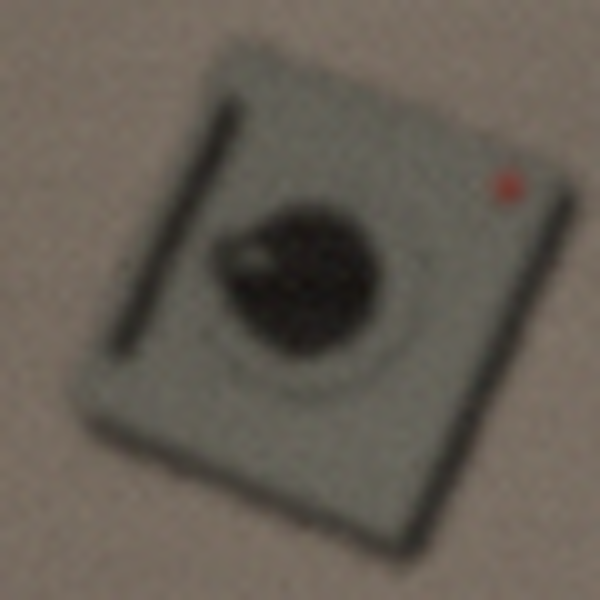

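```bash
cat > fit.py <<'E'
from h import *
from scipy.optimize import minimize
def render(cam,x,y,t,ox,oy,w,h,S=6):
    m=np.zeros((h*S,w*S),np.uint8); a=np.linspace(0,2*np.pi,32)
    D=[(x+24*np.cos(b),y+24*np.sin(b),z) for b in a for z in (40,54)]
    c,s=np.cos(t),np.sin(t)
    B=[(x+i*c-j*s,y+i*s+j*c,z) for i in(-23,23) for j in(-7,7) for z in(54,84)]
    for P in (D,B):
        q=np.array([(proj(cam,p)-[ox,oy]+.5)*S for p in P],np.float32)
        cv2.fillConvexPoly(m,cv2.convexHull(q).astype(np.int32),255)
    m=cv2.GaussianBlur(m,(0,0),S*1.0); return cv2.resize(m,(w,h),interpolation=cv2.INTER_AREA)/255.
def fit(ims,win,x0,y0):
    def cost(p,full=False):
        e=0
        for cam,(ox,oy,w,h) in win.items():
            g=cv2.cvtColor(ims[cam],6)[oy:oy+h,ox:ox+w].astype(float)
            g=np.clip(g,25,90 if cam=="top" else 90)
            m=render(cam,p[0],p[1],p[2],ox,oy,w,h)
            A=np.c_[m.ravel(),np.ones(m.size)]; s,res,_,_=np.linalg.lstsq(A,g.ravel(),rcond=None)
            e+=((A@s-g.ravel())**2).mean()
        return e
    out=[]
    for t in np.deg2rad(np.arange(0,180,15)):
        o=minimize(cost,[x0,y0,t],method="Nelder-Mead",options=dict(maxiter=60,initial_simplex=[[x0,y0,t],[x0+8,y0,t],[x0,y0+8,t],[x0,y0,t+.2]]))
        out.append((round(o.fun,1),np.round([*o.x[:2],np.rad2deg(o.x[2])],1).tolist()))
    return sorted(out)[:5]
E
python3 - <<'E'
from fit import *
ims={c:cv2.imread(f"pics/{c}0.png") for c in("top","side")}
W={"top":(180,198,21,20),"side":(226,167,26,22)}
print(proj("top",(485,328,54)),proj("side",(485,328,54)))
for w in (["top"],["side"],["top","side"]): print(w,*fit(ims,{k:W[k] for k in w},485,328),sep="\n")
im=ims["side"]; cv2.imwrite("pics/dials.png",cv2.resize(im[160:210,215:265],None,fx=10,fy=10,interpolation=2))
E
```

```text
[191.98006077 209.89646012] [237.31502386 180.73544877]Traceback (most recent call last):
  File "<stdin>", line 5, in <module>
  File "fit.py", line 24, in fit
    o=minimize(cost,[x0,y0,t],method="Nelder-Mead",options=dict(maxiter=60,initial_simplex=[[x0,y0,t],[x0+8,y0,t],[x0,y0+8,t],[x0,y0,t+.2]]))
    res = _minimize_neldermead(fun, x0, args, callback, bounds=bounds,
                               **options)
    fxe = func(xe)
    fx = function(np.copy(x), *(wrapper_args + args))
  File "fit.py", line 18, in cost
    m=render(cam,p[0],p[1],p[2],ox,oy,w,h)
  File "fit.py", line 9, in render
    q=np.array([(proj(cam,p)-[ox,oy]+.5)*S for p in P],np.float32)
                 ~~~~^^^^^^^
  File "h.py", line 10, in proj
    c=optics.get_calibration(cam); M=np.array(c["camera_from_world"]); q=M[:3,:3]@np.array(P,float)+M[:3,3]
ValueError: time passes only in moves, steps and waits
```

View pics/dials.png

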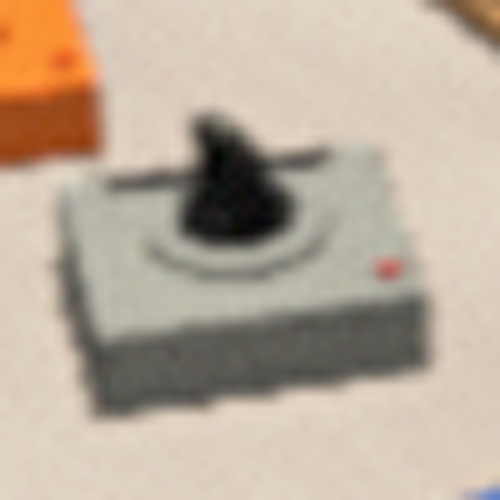

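Run:
```python
from h import *
print("marker",onz("top",184.5,205.0,84),onz("side",235.7,172,84))
# box corners top view (z=40): crop px/10+offset
for c in ((240,45),(575,180),(80,400),(405,545)): print(np.round(onz("top",160+c[0]/10-.5,180+c[1]/10-.5,40)[:2],1))
# ring arc on box
print("ring side R/L/bottom",[np.round(onz("side",215+u/10-.5,160+v/10-.5,40)[:2],1) for u,v in((327,232),(147,245),(235,275))])
ims={c:cv2.imread(f"pics/{c}0.png") for c in("top","side")}
from fit import render
for t in range(40,130,10):
    e=[]
    for cam,(ox,oy,w,h) in {"top":(180,198,21,20),"side":(226,167,26,22)}.items():
        g=np.clip(cv2.cvtColor(ims[cam],6)[oy:oy+h,ox:ox+w].astype(float),25,90)
        def f(x,y):
            m=render(cam,x,y,np.deg2rad(t),ox,oy,w,h);A=np.c_[m.ravel(),np.ones(m.size)];s=np.linalg.lstsq(A,g.ravel(),rcond=None)[0];return round(((A@s-g.ravel())**2).mean())
        e.append(min((f(x,y),x,y) for x in range(480,503,3) for y in range(322,349,3)))
    print(t,e)
```

```text
marker [494.10496954 345.0914828   84.        ] [489.85697969 344.30444801  84.        ]
[570.9 363.8]
[528.9 254.1]
[455.4 407.2]
[412.1 301.5]
ring side R/L/bottom [array([519.5, 312.3]), array([458. , 346.7]), array([474.2, 306.5])]
40 [(121, 492, 337), (158, 492, 340)]
50 [(110, 492, 337), (145, 495, 343)]
60 [(100, 492, 337), (134, 495, 343)]
70 [(89, 492, 337), (139, 495, 343)]
80 [(84, 492, 337), (149, 492, 337)]
90 [(89, 492, 334), (162, 492, 337)]
100 [(87, 495, 337), (176, 492, 334)]
110 [(79, 495, 337), (187, 492, 334)]
120 [(79, 495, 337), (196, 492, 334)]
```

Marker and ring put the dial axis near (490,331), with the bar at azimuth about 78–80°. The grey box at (190,208) is chosen and both crops confirm it. Moving above it now.

{"method": "step_arm", "body": {
  "xyz": [
    [0,0,0],
    [0,0,0],
    [0,0,0],
    [0,0,0],
    [0,0,0],
    [0,0,0],
    [0,0,0],
    [0,0,0]
  ],
  "dr": [
    [0,0,-0.122],
    [0,0,-0.122],
    [0,0,-0.122],
    [0,0,-0.122],
    [0,0,-0.122],
    [0,0,-0.122],
    [0,0,-0.122],
    [0,0,-0.122]
  ],
  "fingers": 0
}}

```text
clock: 1.67
position: [245.2, -602.0, 231.3]
eef_rot: [[0.201, 0.98, -0.0], [0.98, -0.201, -0.0], [-0.0, -0.0, -1.0]]
wrist_force: [-0.3, 0.8, -0.3]
finger_gap: 85.5
grip_force: 0.0
```

{"method": "step_arm", "body": {
  "xyz": [
    [0.037,0.0137,0],
    [0.037,0.0137,0],
    [0.037,0.0137,0],
    [0.037,0.0137,0],
    [0.037,0.0137,0],
    [0.037,0.0137,0],
    [0.037,0.0137,0],
    [0.037,0.0137,0]
  ],
  "dr": [
    [0,0,0],
    [0,0,0],
    [0,0,0],
    [0,0,0],
    [0,0,0],
    [0,0,0],
    [0,0,0],
    [0,0,0]
  ]
}}

```text
clock: 2.33
position: [414.3, -333.3, 231.6]
eef_rot: [[0.207, 0.978, 0.0], [0.978, -0.207, -0.001], [-0.001, 0.001, -1.0]]
wrist_force: [0.4, -0.3, -0.3]
finger_gap: 85.3
grip_force: 0.0
```

{"method": "step_arm", "body": {
  "xyz": [
    [0.037,0.0137,0],
    [0.037,0.0137,0],
    [0.037,0.0137,0],
    [0.037,0.0137,0],
    [0.037,0.0137,0],
    [0.037,0.0137,0],
    [0.037,0.0137,0]
  ],
  "dr": [
    [0,0,0],
    [0,0,0],
    [0,0,0],
    [0,0,0],
    [0,0,0],
    [0,0,0],
    [0,0,0]
  ]
}}

```text
clock: 2.92
position: [561.6, -99.8, 231.7]
eef_rot: [[0.207, 0.978, 0.001], [0.978, -0.207, -0.001], [-0.001, 0.001, -1.0]]
wrist_force: [1.3, -0.2, -0.3]
finger_gap: 85.4
grip_force: 0.0
```

{"method": "step_arm", "body": {
  "xyz": [
    [0.037,-0.0143,0.007],
    [0.037,-0.0143,0.007],
    [0.037,-0.0143,0.007],
    [0.037,-0.0143,0.007],
    [0.037,-0.0143,0.007],
    [0.037,-0.0143,0.007],
    [0.037,-0.0143,0.007],
    [0.037,-0.0143,0.007],
    [0.037,-0.0143,0.007],
    [0.037,-0.0143,0.007]
  ],
  "dr": [
    [0,0,0],
    [0,0,0],
    [0,0,0],
    [0,0,0],
    [0,0,0],
    [0,0,0],
    [0,0,0],
    [0,0,0],
    [0,0,0],
    [0,0,0]
  ]
}}

```text
clock: 3.75
position: [497.1, 291.7, 161.3]
eef_rot: [[0.207, 0.978, 0.001], [0.978, -0.207, -0.0], [-0.0, 0.001, -1.0]]
wrist_force: [0.4, -0.3, -0.3]
finger_gap: 85.2
grip_force: 0.0
```

{"method": "step_arm", "body": {
  "xyz": [
    [0.038,-0.015,0],
    [0,0,0.03],
    [0,0,0.03],
    [0,0,0.02],
    [0,0,0.018],
    [0,0,0],
    [0,0,0]
  ],
  "dr": [
    [0,0,0],
    [0,0,0],
    [0,0,0],
    [0,0,0],
    [0,0,0],
    [0,0,0],
    [0,0,0]
  ]
}}

```text
clock: 4.33
position: [490.1, 330.1, 62.8]
eef_rot: [[0.207, 0.978, -0.002], [0.978, -0.207, -0.001], [-0.001, -0.001, -1.0]]
wrist_force: [-0.1, -0.3, 0.1]
finger_gap: 85.4
grip_force: 0.0
```

{"method": "step_arm", "body": {
  "xyz": [
    [0,0,0],
    [0,0,0],
    [0,0,0],
    [0,0,0],
    [0,0,0],
    [0,0,0]
  ],
  "dr": [
    [0,0,0],
    [0,0,0],
    [0,0,0],
    [0,0,0],
    [0,0,0],
    [0,0,0]
  ],
  "fingers": 0.7
}}

```text
clock: 4.83
position: [490.7, 330.5, 63.7]
eef_rot: [[0.207, 0.978, 0.001], [0.978, -0.207, 0.0], [0.0, 0.001, -1.0]]
wrist_force: [0.0, -0.5, 0.0]
finger_gap: 25.7
grip_force: 0.0
```

Run:
```python
from h import *
s=telemetry.get_obs();print(s["position"],s["wrist_force"],s["ft_torque"],s["finger_gap"],s["grip_force"],s["joint_positions"])
a=optics.get_image("top")[165:245,150:240];b=optics.get_image("side")[130:210,200:290]
cv2.imwrite("pics/g1.png",cv2.resize(np.hstack([a,b]),None,fx=4.4,fy=5,interpolation=2))
```

```text
[490.70263114 330.46247301  63.6792978 ] [ 0.00249442 -0.48877124  0.02218805] [-0.05151819  0.015037   -0.03351282] 25.681263525280027 0.0 [  1.1144479   26.25257679 -46.11933329 100.97722449  21.22700368
  61.82482152 -64.19430326]
```

View pics/g1.png

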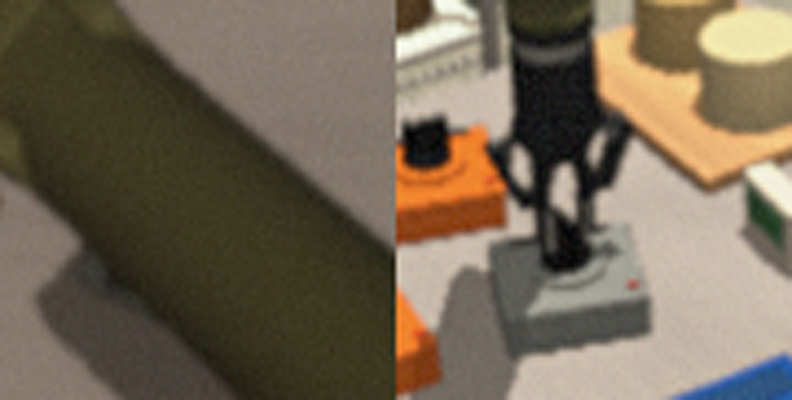

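The side view shows the fingers on either side of the bar, at crop (565,235). Closing and then turning.

{"method": "step_arm", "body": {
  "xyz": [
    [0,0,0],
    [0,0,0],
    [0,0,0],
    [0,0,0],
    [0,0,0]
  ],
  "dr": [
    [0,0,0],
    [0,0,0],
    [0,0,0],
    [0,0,0],
    [0,0,0]
  ],
  "fingers": 1
}}

```text
clock: 5.35
position: [491.0, 330.2, 63.6]
eef_rot: [[0.207, 0.978, 0.001], [0.978, -0.207, -0.0], [-0.0, 0.001, -1.0]]
wrist_force: [0.8, -1.7, 4.0]
finger_gap: 12.7
grip_force: 59.0
```

{"method": "step_arm", "body": {
  "xyz": [
    [0,0,0],
    [0,0,0],
    [0,0,0],
    [0,0,0],
    [0,0,0]
  ],
  "dr": [
    [0,0,-0.08],
    [0,0,-0.08],
    [0,0,-0.08],
    [0,0,-0.08],
    [0,0,-0.08]
  ]
}}

```text
clock: 5.77
position: [493.4, 330.2, 63.7]
eef_rot: [[-0.193, 0.981, 0.005], [0.981, 0.193, 0.001], [0.0, 0.005, -1.0]]
wrist_force: [7.4, -0.2, -1.9]
finger_gap: 13.1
grip_force: 58.4
```

```bash
cat > st.py <<'E'
from h import *
s=telemetry.get_obs();R=s["eef_rot"]
print(round(s["clock"],2),"pos",s["position"].round(1),"yaw",np.rad2deg(np.arctan2(R[1,0],R[0,0])).round(1),"F",s["wrist_force"].round(1),"T",s["ft_torque"].round(3),"gap",round(s["finger_gap"],1),s["grip_force"],"q",s["joint_positions"].round(0))
E
python3 st.py
```

```text
5.77 pos [493.4 330.2  63.7] yaw 101.1 F [ 7.4 -0.2 -1.9] T [-0.057 -1.64  -0.077] gap 13.1 58.43256711959839 q [  4.  28. -51. 101.  24.  62. -43.]
```

{"method": "step_arm", "body": {
  "xyz": [
    [0,0,0],
    [0,0,0],
    [0,0,0],
    [0,0,0],
    [0,0,0]
  ],
  "dr": [
    [0,0,-0.08],
    [0,0,-0.08],
    [0,0,-0.08],
    [0,0,-0.08],
    [0,0,-0.08]
  ]
}}

```text
clock: 6.18
position: [495.7, 331.1, 63.8]
eef_rot: [[-0.559, 0.829, 0.009], [0.829, 0.559, 0.005], [-0.001, 0.01, -1.0]]
wrist_force: [13.3, 5.6, -7.2]
finger_gap: 12.4
grip_force: 58.3
```

```bash
python3 st.py
```

```text
6.18 pos [495.7 331.1  63.8] yaw 124.0 F [13.3  5.6 -7.2] T [ 0.881 -2.793 -0.122] gap 12.4 58.328683376312256 q [  8.  30. -55. 101.  27.  63. -22.]
```

{"method": "step_arm", "body": {
  "xyz": [
    [-0.001,0.005,0],
    [0,0,0],
    [0,0,0],
    [0,0,0],
    [0,0,0]
  ],
  "dr": [
    [0,0,-0.06],
    [0,0,-0.06],
    [0,0,-0.06],
    [0,0,-0.06],
    [0,0,-0.06]
  ]
}}

```text
clock: 6.6
position: [497.3, 332.5, 63.7]
eef_rot: [[-0.779, 0.626, 0.003], [0.626, 0.779, 0.001], [-0.002, 0.003, -1.0]]
wrist_force: [3.7, 0.5, 0.4]
finger_gap: 13.0
grip_force: 59.6
```

```bash
python3 st.py
```

```text
6.6 pos [497.3 332.5  63.7] yaw 141.2 F [3.7 0.5 0.4] T [ 0.104 -1.104 -0.057] gap 13.0 59.59053933620453 q [  9.  32. -58. 100.  30.  65.  -7.]
```

{"method": "step_arm", "body": {
  "xyz": [
    [0,0.001,0],
    [0,0,0],
    [0,0,0],
    [0,0,0]
  ],
  "dr": [
    [0,0,-0.05],
    [0,0,-0.05],
    [0,0,-0.05],
    [0,0,-0.05]
  ]
}}

```text
clock: 6.93
position: [498.0, 333.6, 63.7]
eef_rot: [[-0.888, 0.459, 0.004], [0.459, 0.888, 0.002], [-0.002, 0.004, -1.0]]
wrist_force: [5.3, 0.2, -1.1]
finger_gap: 12.4
grip_force: 59.5
```

```bash
python3 st.py
```

```text
6.93 pos [498.  333.6  63.7] yaw 152.6 F [ 5.3  0.2 -1.1] T [ 0.272 -1.113 -0.073] gap 12.4 59.526203870773315 q [ 11.  34. -60. 100.  32.  66.   3.]
```

{"method": "step_arm", "body": {
  "xyz": [
    [-0.001,0.001,0],
    [0,0,0],
    [0,0,0],
    [0,0,0]
  ],
  "dr": [
    [0,0,-0.05],
    [0,0,-0.05],
    [0,0,-0.05],
    [0,0,-0.05]
  ]
}}

```text
clock: 7.27
position: [497.7, 334.5, 63.8]
eef_rot: [[-0.961, 0.277, 0.0], [0.277, 0.961, 0.003], [0.001, 0.002, -1.0]]
wrist_force: [0.4, 0.6, 3.7]
finger_gap: 12.7
grip_force: 88.1
```

```bash
python3 st.py
```

```text
7.27 pos [497.7 334.5  63.8] yaw 163.9 F [0.4 0.6 3.7] T [ 0.189 -0.126 -1.825] gap 12.7 88.14472910016775 q [ 12.  35. -63. 100.  34.  67.  13.]
```

The turning torque jumped to 1.8 N·m, so the dial is at its stop. Releasing and going to the nearest case.

{"method": "step_arm", "body": {
  "xyz": [
    [0,0,0],
    [0,0,0],
    [0,0,0],
    [0,0,0]
  ],
  "dr": [
    [0,0,0],
    [0,0,0],
    [0,0,0],
    [0,0,0]
  ],
  "fingers": 0.6
}}

```text
clock: 7.6
position: [496.5, 333.6, 62.9]
eef_rot: [[-0.961, 0.275, -0.001], [0.275, 0.961, -0.0], [0.001, -0.001, -1.0]]
wrist_force: [0.5, -0.6, 0.6]
finger_gap: 33.8
grip_force: 0.0
```

{"method": "step_arm", "body": {
  "xyz": [
    [0,0,-0.02],
    [0,0,-0.03],
    [0,0,-0.04],
    [0,0,0],
    [0,0,0]
  ],
  "dr": [
    [0,0,0],
    [0,0,0],
    [0,0,0],
    [0,0,-0.11],
    [0,0,-0.11]
  ],
  "fingers": 0
}}

```text
clock: 8.02
position: [498.0, 334.9, 156.1]
eef_rot: [[-0.999, 0.054, 0.004], [0.054, 0.999, 0.002], [-0.004, 0.002, -1.0]]
wrist_force: [0.0, -1.2, -1.4]
finger_gap: 85.2
grip_force: 0.0
```

{"method": "step_arm", "body": {
  "xyz": [
    [-0.003,-0.0374,0],
    [-0.003,-0.0374,0],
    [-0.003,-0.0374,0],
    [-0.003,-0.0374,0],
    [-0.003,-0.0374,0],
    [-0.003,-0.0374,0],
    [-0.003,-0.0374,0],
    [0,0,0]
  ],
  "dr": [
    [0,0,0],
    [0,0,0],
    [0,0,0],
    [0,0,0],
    [0,0,0],
    [0,0,0],
    [0,0,0],
    [0,0,0]
  ]
}}

```text
clock: 8.68
position: [503.3, 60.8, 152.3]
eef_rot: [[-0.997, 0.072, -0.002], [0.072, 0.997, -0.006], [0.001, -0.006, -1.0]]
wrist_force: [0.3, -1.1, 0.1]
finger_gap: 85.3
grip_force: 0.0
```

```bash
python3 st.py
python3 - <<'E'
from h import *
a=optics.get_image("top")[165:255,150:240];b=optics.get_image("side")[140:230,215:305]
cv2.imwrite("pics/g2.png",cv2.resize(np.hstack([a,b]),None,fx=4.4,fy=5,interpolation=2))
E
```

```text
8.68 pos [503.3  60.8 152.3] yaw 175.9 F [ 0.3 -1.1  0.1] T [-0.053 -0.008 -0.001] gap 85.3 0.0 q [ 57.  18. -76. 107.  19.  70.  61.]
```

View pics/g2.png

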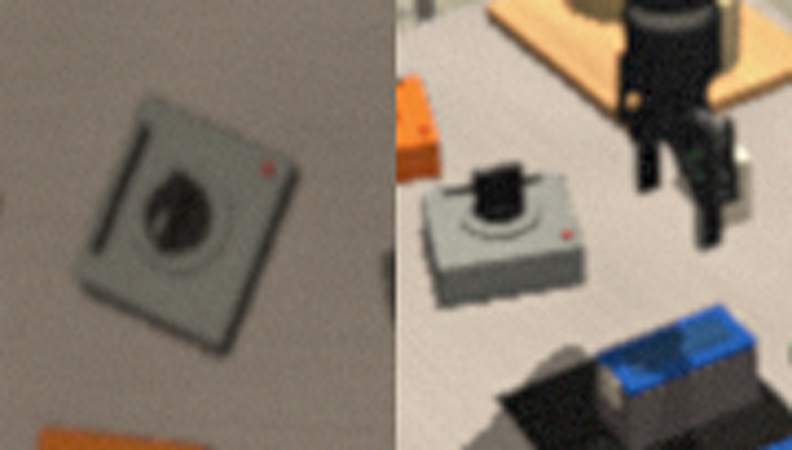

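Top view shows the dial bar in line with the box; the side view shows it broadside. The dial is off. Letting the arm settle over the first case.

{"method": "step_arm", "body": {
  "xyz": [
    [0,0,0],
    [0,0,0]
  ],
  "dr": [
    [0,0,0],
    [0,0,0]
  ]
}}

```text
clock: 8.95
position: [502.4, 73.0, 153.4]
eef_rot: [[-0.998, 0.056, 0.0], [0.056, 0.998, 0.001], [-0.0, 0.001, -1.0]]
wrist_force: [0.3, -0.3, 0.5]
finger_gap: 85.3
grip_force: 0.0
```

```bash
python3 st.py
```

```text
8.95 pos [502.4  73.  153.4] yaw 176.8 F [ 0.3 -0.3  0.5] T [0.004 0.    0.008] gap 85.3 0.0 q [ 57.  18. -77. 107.  19.  70.  61.]
```

{"method": "step_arm", "body": {
  "xyz": [
    [0,-0.001,0.03],
    [0,0,0.03],
    [0,0,0.03],
    [0,0,0.02],
    [0,0,0.015],
    [0,0,0.01],
    [0,0,0.005],
    [0,0,0]
  ],
  "dr": [
    [0,0,0],
    [0,0,0],
    [0,0,0],
    [0,0,0],
    [0,0,0],
    [0,0,0],
    [0,0,0],
    [0,0,0]
  ]
}}

```text
clock: 9.62
position: [502.2, 71.3, 12.8]
eef_rot: [[-0.998, 0.057, -0.001], [0.057, 0.998, 0.001], [0.001, 0.001, -1.0]]
wrist_force: [-0.1, 0.0, 0.0]
finger_gap: 85.8
grip_force: 0.0
```

{"method": "step_arm", "body": {
  "xyz": [
    [0,0,0],
    [0,0,0],
    [0,0,0],
    [0,0,0],
    [0,0,0],
    [0,0,0]
  ],
  "dr": [
    [0,0,0],
    [0,0,0],
    [0,0,0],
    [0,0,0],
    [0,0,0],
    [0,0,0]
  ],
  "fingers": 1
}}

```text
clock: 10.12
position: [504.0, 71.2, 14.8]
eef_rot: [[-0.998, 0.059, 0.003], [0.059, 0.998, 0.001], [-0.003, 0.001, -1.0]]
wrist_force: [0.8, 2.7, 7.0]
finger_gap: 57.4
grip_force: 65.7
```

```bash
python3 st.py
```

```text
10.12 pos [504.   71.2  14.8] yaw 176.6 F [0.8 2.7 7. ] T [ 0.647  0.14  -0.031] gap 57.4 65.68666130304337 q [ 44.  29. -65. 114.  31.  57.  51.]
```

{"method": "step_arm", "body": {
  "xyz": [
    [0,0,-0.01],
    [0,0,-0.02],
    [0,0,-0.03],
    [0,0,-0.03],
    [0,0,-0.02],
    [0,0,0],
    [0,0,0],
    [0,0,0]
  ],
  "dr": [
    [0,0,0],
    [0,0,0],
    [0,0,0],
    [0,0,0],
    [0,0,0],
    [0,0,0],
    [0,0,0],
    [0,0,0]
  ]
}}

```text
clock: 10.78
position: [501.4, 68.8, 121.9]
eef_rot: [[-0.998, 0.06, -0.003], [0.06, 0.998, -0.002], [0.002, -0.002, -1.0]]
wrist_force: [-0.3, -0.1, -4.7]
finger_gap: 57.0
grip_force: 66.0
```

```bash
python3 st.py
```

```text
10.78 pos [501.4  68.8 121.9] yaw 176.6 F [-0.3 -0.1 -4.7] T [-0.054  0.03   0.08 ] gap 57.0 65.98183214664459 q [ 54.  20. -74. 109.  21.  67.  59.]
```

{"method": "step_arm", "body": {
  "xyz": [
    [0,0,0],
    [0,0,0],
    [0,0,0],
    [0,0,0],
    [0,0,0],
    [0,0,0],
    [0,0,0],
    [0,0,0],
    [0,0,0],
    [0,0,0]
  ],
  "dr": [
    [0,0.09,0],
    [0,0.09,0],
    [0,0.09,0],
    [0,0,0],
    [0,0,0],
    [0,0,0],
    [0,0,0],
    [0,0,0],
    [0,0,0],
    [0,0,0]
  ]
}}

```text
clock: 11.62
position: [502.5, 69.6, 123.8]
eef_rot: [[-0.962, 0.059, -0.265], [0.057, 0.998, 0.014], [0.265, -0.001, -0.964]]
wrist_force: [0.0, -0.7, -3.5]
finger_gap: 57.5
grip_force: 67.6
```

```bash
python3 st.py
```

```text
11.62 pos [502.5  69.6 123.8] yaw 176.6 F [ 0.  -0.7 -3.5] T [ 0.012 -0.527  0.018] gap 57.5 67.62862265110016 q [ 41.  33. -66.  97.  23.  84.  57.]
```

{"method": "step_arm", "body": {
  "xyz": [
    [0,0,0],
    [0,0,0],
    [0,0,0],
    [0,0,0],
    [0,0,0],
    [0,0,0],
    [0,0,0],
    [0,0,0],
    [0,0,0],
    [0,0,0]
  ],
  "dr": [
    [0,-0.09,0],
    [0,-0.09,0],
    [0,-0.09,0],
    [0,-0.09,0],
    [0,-0.09,0],
    [0,-0.09,0],
    [0,0,0],
    [0,0,0],
    [0,0,0],
    [0,0,0]
  ]
}}

```text
clock: 12.45
position: [500.6, 73.2, 123.4]
eef_rot: [[-0.975, 0.054, 0.214], [0.055, 0.998, -0.002], [-0.214, 0.01, -0.977]]
wrist_force: [0.6, -0.4, -4.8]
finger_gap: 57.4
grip_force: 67.6
```

{"method": "step_arm", "body": {
  "xyz": [
    [0,0,0],
    [0,0,0],
    [0,0,0]
  ],
  "dr": [
    [0,0,0],
    [0,0,0],
    [0,0,0]
  ]
}}

```text
clock: 12.7
position: [500.1, 73.7, 123.0]
eef_rot: [[-0.975, 0.054, 0.214], [0.055, 0.998, -0.002], [-0.214, 0.01, -0.977]]
wrist_force: [0.3, -0.8, -3.2]
finger_gap: 57.3
grip_force: 67.6
```

```bash
python3 st.py
```

```text
12.7 pos [500.1  73.7 123. ] yaw 176.8 F [ 0.3 -0.8 -3.2] T [ 0.054  0.51  -0.029] gap 57.3 67.64433234930038 q [ 66.  -4. -76. 119.  -2.  50.  77.]
```

{"method": "step_arm", "body": {
  "xyz": [
    [0,0,0],
    [0,0,0],
    [0,0,0],
    [0,0,0],
    [0,0,0],
    [0,0,0],
    [0,0,0],
    [0,0,0]
  ],
  "dr": [
    [0,0.09,0],
    [0,0.09,0],
    [0,0.09,0],
    [0,0,0],
    [0,0,0],
    [0,0,0],
    [0,0,0],
    [0,0,0]
  ]
}}

```text
clock: 13.37
position: [497.3, 74.0, 124.0]
eef_rot: [[-0.998, 0.052, -0.019], [0.052, 0.999, 0.007], [0.02, 0.006, -1.0]]
wrist_force: [-0.2, 0.3, -4.6]
finger_gap: 57.2
grip_force: 67.7
```

```bash
python3 st.py
```

```text
13.37 pos [497.3  74.  124. ] yaw 177.0 F [-0.2  0.3 -4.6] T [-0.032  0.012 -0.007] gap 57.2 67.73972690105438 q [ 52.  19. -72. 109.  19.  67.  61.]
```

Create avg.py:
```python
from h import *
import sys
n=int(sys.argv[1]) if len(sys.argv)>1 else 10
A=[]
for i in range(n):
    optics.get_image("side"); s=telemetry.get_obs(); A.append([s["eef_rot"][0,2],*s["ft_torque"],*s["wrist_force"]])
A=np.array(A); print(round(s["clock"],2),s["position"].round(1),"tilt,T,F",A.mean(0).round(3),"sd",A.std(0).round(3),"Ty",A[:,2].round(2),"q",s["joint_positions"].round(0),"gap",round(s["finger_gap"],1))
```

```text
(no output)
```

{"method": "step_arm", "body": {
  "xyz": [
    [0,0,0],
    [0,0,0],
    [0,0,0],
    [0,0,0],
    [0,0,0],
    [0,0,0],
    [0,0,0],
    [0,0,0],
    [0,0,0]
  ],
  "dr": [
    [0,0.045,0],
    [0,0,0],
    [0,0,0],
    [0,0,0],
    [0,0,0],
    [0,0,0],
    [0,0,0],
    [0,0,0],
    [0,0,0]
  ]
}}

```text
clock: 14.12
position: [497.8, 74.7, 123.5]
eef_rot: [[-0.996, 0.051, -0.066], [0.051, 0.999, 0.012], [0.067, 0.009, -0.998]]
wrist_force: [-0.3, 0.5, -5.0]
finger_gap: 57.4
grip_force: 67.7
```

```bash
python3 avg.py
```

```text
14.62 [497.9  74.7 123.5] tilt,T,F [-0.066 -0.009 -0.132  0.008  0.174  0.007 -4.248] sd [0.    0.036 0.116 0.025 0.478 0.415 0.295] Ty [-0.23 -0.03 -0.05 -0.26  0.04 -0.22 -0.23  0.04 -0.25 -0.13] q [ 50.  22. -70. 107.  19.  70.  60.] gap 57.3
```

{"method": "step_arm", "body": {
  "xyz": [
    [0,0,0],
    [0,0,0],
    [0,0,0],
    [0,0,0],
    [0,0,0],
    [0,0,0],
    [0,0,0],
    [0,0,0],
    [0,0,0],
    [0,0,0]
  ],
  "dr": [
    [0,-0.06,0],
    [0,-0.06,0],
    [0,0,0],
    [0,0,0],
    [0,0,0],
    [0,0,0],
    [0,0,0],
    [0,0,0],
    [0,0,0],
    [0,0,0]
  ]
}}

```text
clock: 15.45
position: [497.9, 74.9, 123.4]
eef_rot: [[-0.997, 0.051, 0.053], [0.052, 0.999, 0.007], [-0.053, 0.009, -0.999]]
wrist_force: [-0.5, -0.3, -3.7]
finger_gap: 57.4
grip_force: 68.0
```

```bash
python3 avg.py
```

```text
15.95 [497.8  74.6 123.5] tilt,T,F [ 0.053  0.02   0.096 -0.008 -0.035 -0.018 -4.345] sd [0.    0.026 0.112 0.024 0.511 0.485 0.572] Ty [ 0.1   0.15 -0.12  0.2   0.12 -0.05  0.25  0.1  -0.01  0.21] q [ 57.  14. -74. 112.  16.  62.  63.] gap 57.5
```

```bash
cat > ser.py <<'E'
from h import *
import sys
A=[]
for i in range(int(sys.argv[1])):
    s=telemetry.get_obs(); A.append([s["eef_rot"][0,2],s["ft_torque"][1],*s["joint_efforts"][[1,3,4,5,6]]]); optics.get_image("side")
np.set_printoptions(suppress=True,linewidth=150); print(s["clock"]); print(np.array(A).round(3)); print(s["joint_positions"].round(0))
E
python3 ser.py 3
```

```text
16.05
[[  0.053   0.206 -20.752 -30.329   0.106  -0.325   0.   ]
 [  0.053   0.086 -20.756 -30.328   0.105  -0.322  -0.   ]
 [  0.053  -0.069 -20.758 -30.331   0.104  -0.321  -0.   ]]
[ 57.  14. -74. 112.  16.  62.  63.]
```

{"method": "step_arm", "body": {
  "xyz": [
    [0,0,0],
    [0,0,0]
  ],
  "dr": [
    [0,0.06,0],
    [0,0.06,0]
  ]
}}

```text
clock: 16.27
position: [497.5, 73.7, 123.7]
eef_rot: [[-0.996, 0.052, -0.068], [0.052, 0.999, 0.01], [0.069, 0.006, -0.998]]
wrist_force: [0.9, -0.3, -3.6]
finger_gap: 57.4
grip_force: 68.3
```

```bash
python3 ser.py 14
```

```text
16.9167
[[ -0.068  -0.05  -32.97  -25.448  -0.556  -0.549   0.169]
 [ -0.07   -0.461 -36.378 -23.854  -1.188   1.534  -0.03 ]
 [ -0.067   0.002 -28.663 -29.117  -0.226   0.84   -0.151]
 [ -0.066  -0.084 -28.147 -29.713   0.005   0.481  -0.053]
 [ -0.066  -0.311 -28.15  -29.67   -0.06    0.341  -0.013]
 [ -0.066  -0.121 -28.282 -29.476  -0.148   0.307  -0.001]
 [ -0.066   0.035 -28.445 -29.289  -0.201   0.309   0.002]
 [ -0.066  -0.199 -28.602 -29.151  -0.226   0.318   0.003]
 [ -0.066  -0.165 -28.744 -29.061  -0.235   0.329   0.002]
 [ -0.066   0.041 -28.864 -29.01   -0.239   0.337   0.002]
 [ -0.066  -0.215 -28.963 -28.984  -0.238   0.342   0.002]
 [ -0.066  -0.084 -29.04  -28.975  -0.238   0.346   0.001]
 [ -0.066  -0.098 -29.097 -28.974  -0.237   0.348   0.001]
 [ -0.066  -0.202 -29.137 -28.978  -0.235   0.349   0.001]]
[ 49.  21. -70. 107.  19.  70.  60.]
```

This case shows no rolling transient: the efforts settle smoothly and the torque is linear in tilt. It looks silent, so I'm putting it back.

{"method": "step_arm", "body": {
  "xyz": [
    [-0.006,-0.003,0],
    [0,0,0.03],
    [0,0,0.03],
    [0,0,0.025],
    [0,0,0.015],
    [0,0,0.004],
    [0,0,0.002],
    [0,0,0],
    [0,0,0]
  ],
  "dr": [
    [0,-0.067,0],
    [0,0,0],
    [0,0,0],
    [0,0,0],
    [0,0,0],
    [0,0,0],
    [0,0,0],
    [0,0,0],
    [0,0,0]
  ]
}}

```text
clock: 17.72
position: [504.8, 72.6, 18.2]
eef_rot: [[-0.999, 0.052, 0.002], [0.052, 0.999, 0.009], [-0.002, 0.009, -1.0]]
wrist_force: [-0.1, 0.1, -4.1]
finger_gap: 57.6
grip_force: 68.6
```

```bash
python3 st.py
```

```text
17.72 pos [504.8  72.6  18.2] yaw 177.0 F [-0.1  0.1 -4.1] T [-0.078 -0.218 -0.031] gap 57.6 68.5759100317955 q [ 43.  27. -63. 114.  29.  56.  54.]
```

{"method": "step_arm", "body": {
  "xyz": [
    [0,0,0.003],
    [0,0,0.0015],
    [0,0,0],
    [0,0,0]
  ],
  "dr": [
    [0,0,0],
    [0,0,0],
    [0,0,0],
    [0,0,0]
  ]
}}

```text
clock: 18.05
position: [505.2, 72.5, 14.9]
eef_rot: [[-0.999, 0.052, 0.003], [0.052, 0.999, 0.007], [-0.003, 0.007, -1.0]]
wrist_force: [-3.7, -0.1, 9.3]
finger_gap: 57.2
grip_force: 70.0
```

{"method": "step_arm", "body": {
  "xyz": [
    [0,0,0],
    [0,0,0],
    [0,0,0],
    [0,0,0],
    [0,0,0]
  ],
  "dr": [
    [0,0,0],
    [0,0,0],
    [0,0,0],
    [0,0,0],
    [0,0,0]
  ],
  "fingers": 0
}}

```text
clock: 18.47
position: [503.8, 72.3, 12.6]
eef_rot: [[-0.999, 0.052, 0.001], [0.052, 0.999, 0.009], [-0.0, 0.009, -1.0]]
wrist_force: [-0.4, 0.3, -1.1]
finger_gap: 85.3
grip_force: 0.0
```

{"method": "step_arm", "body": {
  "xyz": [
    [0,0,-0.03],
    [0,0,-0.04],
    [0,0,-0.04],
    [0.0049,-0.0342,0],
    [0.0049,-0.0342,0],
    [0.0049,-0.0342,0],
    [0.0049,-0.0342,0],
    [0.0049,-0.0342,0],
    [0,0,0],
    [0,0,0]
  ],
  "dr": [
    [0,0,0],
    [0,0,0],
    [0,0,0],
    [0,0,0],
    [0,0,0],
    [0,0,0],
    [0,0,0],
    [0,0,0],
    [0,0,0],
    [0,0,0]
  ]
}}

```text
clock: 19.3
position: [469.8, -100.6, 120.9]
eef_rot: [[-0.998, 0.057, 0.0], [0.057, 0.998, 0.009], [0.0, 0.009, -1.0]]
wrist_force: [0.5, 1.6, -0.3]
finger_gap: 85.3
grip_force: 0.0
```

```bash
python3 st.py
```

```text
19.3 pos [ 469.8 -100.6  120.9] yaw 176.7 F [ 0.5  1.6 -0.3] T [ 0.022 -0.038 -0.001] gap 85.3 0.0 q [ 77.  13. -73. 112.  13.  64.  85.]
```

{"method": "step_arm", "body": {
  "xyz": [
    [0,0,0.03],
    [0,0,0.03],
    [0,0,0.025],
    [0,0,0.015],
    [0,0,0.008],
    [0,0,0],
    [0,0,0]
  ],
  "dr": [
    [0,0,0],
    [0,0,0],
    [0,0,0],
    [0,0,0],
    [0,0,0],
    [0,0,0],
    [0,0,0]
  ]
}}

```text
clock: 19.88
position: [471.0, -95.9, 13.5]
eef_rot: [[-0.999, 0.05, 0.001], [0.05, 0.999, 0.009], [-0.001, 0.009, -1.0]]
wrist_force: [0.4, -1.1, 0.5]
finger_gap: 85.2
grip_force: 0.0
```

{"method": "step_arm", "body": {
  "xyz": [
    [0,0,0],
    [0,0,0],
    [0,0,0],
    [0,0,0],
    [0,0,0],
    [0,0,0]
  ],
  "dr": [
    [0,0,0],
    [0,0,0],
    [0,0,0],
    [0,0,0],
    [0,0,0],
    [0,0,0]
  ],
  "fingers": 1
}}

```text
clock: 20.38
position: [471.6, -97.3, 14.5]
eef_rot: [[-0.999, 0.052, 0.003], [0.052, 0.999, 0.008], [-0.002, 0.008, -1.0]]
wrist_force: [-1.3, 1.6, 5.8]
finger_gap: 57.3
grip_force: 64.6
```

```bash
python3 st.py
```

```text
20.38 pos [471.6 -97.3  14.5] yaw 177.0 F [-1.3  1.6  5.8] T [ 0.078  0.211 -0.051] gap 57.3 64.60996225476265 q [ 65.  24. -64. 118.  26.  54.  75.]
```

{"method": "step_arm", "body": {
  "xyz": [
    [0,0,-0.01],
    [0,0,-0.02],
    [0,0,-0.03],
    [0,0,-0.03],
    [0,0,-0.02],
    [0,0,0],
    [0,0,0],
    [0,0,0]
  ],
  "dr": [
    [0,0,0],
    [0,0,0],
    [0,0,0],
    [0,0,0],
    [0,0,0],
    [0,0,0],
    [0,0,0],
    [0,0,0]
  ]
}}

```text
clock: 21.05
position: [469.2, -98.5, 122.1]
eef_rot: [[-0.999, 0.052, -0.002], [0.052, 0.999, 0.008], [0.002, 0.008, -1.0]]
wrist_force: [0.4, 0.1, -4.1]
finger_gap: 57.4
grip_force: 65.4
```

{"method": "step_arm", "body": {
  "xyz": [
    [0,0,0],
    [0,0,0],
    [0,0,0],
    [0,0,0],
    [0,0,0],
    [0,0,0],
    [0,0,0],
    [0,0,0],
    [0,0,0]
  ],
  "dr": [
    [0,-0.06,0],
    [0,0,0],
    [0,0,0],
    [0,0,0],
    [0,0,0],
    [0,0,0],
    [0,0,0],
    [0,0,0],
    [0,0,0]
  ]
}}

```text
clock: 21.8
position: [470.5, -97.9, 123.0]
eef_rot: [[-0.997, 0.051, 0.06], [0.052, 0.999, 0.006], [-0.06, 0.009, -0.998]]
wrist_force: [-0.2, 0.3, -3.2]
finger_gap: 57.2
grip_force: 65.7
```

```bash
python3 ser.py 3; python3 st.py
```

```text
21.9
[[  0.06    0.075 -14.167 -30.37   -0.029  -0.287  -0.004]
 [  0.06    0.069 -14.136 -30.336  -0.029  -0.283  -0.003]
 [  0.06   -0.001 -14.13  -30.335  -0.029  -0.288  -0.002]]
[ 83.   7. -76. 115.   7.  60.  91.]
21.95 pos [470.5 -98.1 123.1] yaw 177.0 F [-0.4 -0.1 -3.6] T [-0.042 -0.028  0.042] gap 57.5 65.66162914037704 q [ 83.   7. -76. 115.   7.  60.  91.]
```

{"method": "step_arm", "body": {
  "xyz": [
    [0,0,0],
    [0,0,0]
  ],
  "dr": [
    [0,0.06,0],
    [0,0.06,0]
  ]
}}

```text
clock: 22.12
position: [469.6, -100.5, 123.2]
eef_rot: [[-0.997, 0.055, -0.062], [0.055, 0.998, 0.008], [0.063, 0.004, -0.998]]
wrist_force: [-0.2, 0.7, -1.9]
finger_gap: 57.5
grip_force: 65.8
```

```bash
python3 ser.py 14
```

```text
22.7667
[[ -0.062  -0.172 -29.171 -25.31   -0.67   -0.648   0.503]
 [ -0.062  -0.491 -32.292 -24.418  -0.226   1.841  -0.128]
 [ -0.059  -0.228 -23.526 -29.402   0.425   0.931  -0.484]
 [ -0.058  -0.241 -23.259 -29.772   0.244   0.541  -0.167]
 [ -0.058  -0.179 -23.38  -29.666   0.055   0.398  -0.04 ]
 [ -0.059  -0.087 -23.563 -29.485  -0.045   0.358  -0.002]
 [ -0.059  -0.14  -23.749 -29.328  -0.085   0.353   0.007]
 [ -0.059  -0.077 -23.922 -29.219  -0.096   0.356   0.008]
 [ -0.059  -0.134 -24.078 -29.152  -0.095   0.36    0.007]
 [ -0.059  -0.13  -24.212 -29.117  -0.09    0.36    0.006]
 [ -0.059  -0.145 -24.323 -29.104  -0.086   0.358   0.005]
 [ -0.059  -0.026 -24.411 -29.105  -0.081   0.354   0.003]
 [ -0.059  -0.101 -24.477 -29.114  -0.077   0.348   0.003]
 [ -0.059  -0.105 -24.525 -29.127  -0.074   0.34    0.002]]
[ 72.  17. -71. 110.  16.  69.  82.]
```

Joint 6's effort is still falling faster at the end, which fits a slowly rolling ball. Sampling longer.

```bash
python3 ser.py 16
```

```text
23.5667
[[ -0.059  -0.063 -24.558 -29.141  -0.072   0.332   0.002]
 [ -0.059   0.009 -24.578 -29.156  -0.07    0.322   0.001]
 [ -0.059  -0.027 -24.589 -29.171  -0.068   0.312   0.001]
 [ -0.06   -0.112 -24.594 -29.184  -0.067   0.302   0.001]
 [ -0.059  -0.022 -24.444 -29.054  -0.101   0.382   0.001]
 [ -0.059  -0.101 -24.563 -29.171  -0.069   0.292   0.001]
 [ -0.06   -0.079 -24.58  -29.209  -0.067   0.289   0.001]
 [ -0.06   -0.042 -24.573 -29.207  -0.068   0.295   0.   ]
 [ -0.06   -0.04  -24.565 -29.2    -0.069   0.299   0.   ]
 [ -0.06   -0.086 -24.557 -29.194  -0.069   0.3     0.   ]
 [ -0.06   -0.065 -24.549 -29.19   -0.069   0.3     0.   ]
 [ -0.06   -0.108 -24.544 -29.189  -0.07    0.3     0.   ]
 [ -0.06   -0.022 -24.541 -29.189  -0.07    0.3     0.   ]
 [ -0.059  -0.018 -24.538 -29.188  -0.07    0.3     0.   ]
 [ -0.06   -0.037 -24.536 -29.188  -0.07    0.3     0.   ]
 [ -0.06   -0.045 -24.535 -29.188  -0.07    0.3     0.   ]]
[ 72.  17. -71. 110.  16.  69.  82.]
```

Rows 4–5 of this run show a spike of 0.38 from 0.30 and then a flat line. That is the ball hitting the end wall, so this middle case rattles. One clear shake, then to the tray.

{"method": "step_arm", "body": {
  "xyz": [
    [0,0,0],
    [0,0,0],
    [0,0,0],
    [0,0,0],
    [0,0,0],
    [0,0,0],
    [0,0,0],
    [0,0,0],
    [0,0,0]
  ],
  "dr": [
    [0,0.09,0],
    [0,0.09,0],
    [0,0.09,0],
    [0,-0.09,0],
    [0,-0.09,0],
    [0,-0.09,0],
    [0,-0.06,0],
    [0,0,0],
    [0,0,0]
  ]
}}

```text
clock: 24.37
position: [469.5, -99.5, 123.2]
eef_rot: [[-0.999, 0.054, -0.001], [0.054, 0.999, 0.006], [0.001, 0.006, -1.0]]
wrist_force: [0.0, -1.0, -2.7]
finger_gap: 57.2
grip_force: 67.2
```

{"method": "step_arm", "body": {
  "xyz": [
    [-0.021,0.009,0.002],
    [-0.021,0.009,0.002],
    [-0.021,0.009,0.002],
    [-0.021,0.009,0.002],
    [-0.021,0.009,0.002],
    [-0.021,0.009,0.002],
    [-0.021,0.009,0.002],
    [-0.021,0.009,0.002],
    [-0.021,0.009,0.002],
    [-0.021,0.009,0.002]
  ],
  "dr": [
    [0,0,0],
    [0,0,0],
    [0,0,0],
    [0,0,0],
    [0,0,0],
    [0,0,0],
    [0,0,0],
    [0,0,0],
    [0,0,0],
    [0,0,0]
  ]
}}

```text
clock: 25.2
position: [686.4, -18.3, 101.7]
eef_rot: [[-0.999, 0.052, -0.003], [0.052, 0.999, 0.008], [0.003, 0.008, -1.0]]
wrist_force: [-0.7, 0.1, -3.2]
finger_gap: 57.3
grip_force: 67.2
```

{"method": "step_arm", "body": {
  "xyz": [
    [0,0,0],
    [0,0,0],
    [0,0,0],
    [0,0,0],
    [0,0,0],
    [0,0,0]
  ],
  "dr": [
    [0,0,0],
    [0,0,0],
    [0,0,0],
    [0,0,0],
    [0,0,0],
    [0,0,0]
  ]
}}

```text
clock: 25.7
position: [684.4, -19.9, 104.0]
eef_rot: [[-0.999, 0.053, 0.0], [0.053, 0.999, 0.008], [0.0, 0.008, -1.0]]
wrist_force: [-0.2, -0.7, -2.5]
finger_gap: 57.5
grip_force: 67.2
```

```bash
python3 st.py
python3 - <<'E'
from h import *
cv2.imwrite("pics/end.png",np.hstack([optics.get_image("top")[100:300,80:460],optics.get_image("side")[130:330,180:560]]))
E
```

```text
25.7 pos [684.4 -19.9 104. ] yaw 177.0 F [-0.2 -0.7 -2.5] T [-0.063  0.1    0.006] gap 57.5 67.23894327878952 q [ 38.  40. -57.  85.  33.  74.  65.]
```

View pics/end.png

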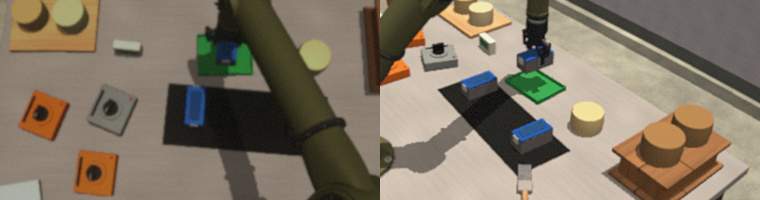

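The case is held level over the tray at crop (228,52) and (540,58). The other two cases stand on the mat, the dial is in its off position and the bystanders haven't moved. Handing in.

```bash
python3 -c "
from station import r
print(r.hand_in())"
```

```text
the job is handed in; nothing more can be done
None
```

I turned the fan dial to its off stop, found the rattling case (the middle one on the mat) and handed the job in, held level about 10 cm over the green tray. I shook one other case, judged it silent and put it back; the third I never touched, and the hand-in gave no verdict.

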